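# Lock the bench block in its wedge clamp

### The arm

A 7-joint arm with a two-finger parallel gripper is mounted at the origin on the work surface. World frame = base frame: x ahead of the robot, y to its left, z up, the work surface at z = 0. Lengths are in m, angles in rad, forces in N, time in s.
With the tool pointing down it reaches from about 0.425 to 0.8 m from the base axis. Payload 8.3 kg.
Tool frame: the origin (TCP) lies at the very end of the fingers, on their centre line; the grasp point (between the pads) lies 19 mm behind it; z points along the fingers, y is the direction in which the jaws open and shut (so a half turn about z gives the same grasp; the last joint's range is limited). The gripper opens to 85 mm and grips with 20 to 120 N. Pads are 22 mm wide; open, the fingers measure 114 mm over their backs; the gripper's body (76 mm by 85 mm) begins 54 mm behind the grasp point. The pads swing forward as they close: fully open they stand 13 mm farther back than shut.
Start: joints at [1.258, 0.383, 0.016, 1.37, -0.006, 1.388, -0.046], TCP at [0.155, -0.606, 0.231] pointing down, gripper open.
Joint ranges: [-2.95, 2.95], [-0.25, 2.06], [-1.52, 1.56], [0.18, 2.33], [-1.44, 4.58], [0.02, 2.06], [-3.01, 3.01]. Speed limits (rad/s): [2.39, 2.39, 3.01, 3.01, 3.14, 3.14, 3.14].

### API

Orientations are given as [roll, pitch, yaw] about the fixed x, y, z axes, in that order (R = Rz(yaw) Ry(pitch) Rx(roll)).
In Python, from cell import robot gives the robot as it stands. The module is installed in compiled form; this text tells all that it offers.
- The arm moves only by the tool move_arm, never from a script. Its argument "increments" is a list of rows, each an object with "dp": the shift along the tool's x, y, z in units of 25 mm (1.0 is 25 mm), a list of three; "angular": the turn, a rotation vector about the tool's x, y, z in units of 5 degrees (1.0 is 5 degrees), a list of three; "jaw": the closure, from 0 (fully open) to 1 (shut). A call has 1 to 10 rows; each row shifts and turns the pose as measured when the row begins, along the tool's axes as they then stand; what a row does not reach is not made up. A row lasts 1/12 s, in which the tool goes at most 41.7 mm and 7.16 degrees, less where a joint would pass 70% of its speed; a pose out of reach is approached as far as the arm can. A call is refused whole if a number of a shift passes 1 or a number of a turn 1, either way. A call with a gripper value outside its range is refused whole. The fingers move at their own pace and stop on an object; "newtons" is the grip in N (left out, the last holds). Time passes only in rows, so rows that do not move let the fingers close. It gives the time, the measured TCP pose, the force and the opening at its end, in the units of the state.
- robot.read_state(): the state, without advancing time (a new reading comes with each control period).
- robot.camera(name): name is "side" or "top"; returns the picture (384x512x3 uint8, blue, green, red); there is no depth.
- robot.calibration(name): a dict with "fovy" (degrees; the focal length in pixels is half the picture's height over the tangent of half this angle, whatever the lens; pixels are square), "cx", "cy" (the principal point, pixels), "camera_from_world" (4x4, takes a point from world to camera coordinates). Camera axes: x right, y down, z forward; pixel columns grow to the right and rows downward; lengths in m; the calibration is good to about 2 mm. A picture is of the moment at which its call begins. calibration takes no time and is no camera call.
- robot.hand_in(): hands the job in, once; it reports no verdict.
The state is a dict: "time": time; "qpos": joint angles; "qd": joint speeds; "tau": joint torques, N m; "position": TCP position; "eef_rot": TCP orientation; "contact_force": force on the tool from outside, world axes, zero at the start; "moment": the same for the moment, N m; "finger_gap": finger opening in m.
Only numpy, scipy, OpenCV 4.12 (cv2) and the standard library are available. Lean on these libraries where they do the work, as an engineer would, in place of code of your own. Each camera call takes 0.05 s, during which the arm holds its last target.

### The job

Lock the steel bench block in its wooden clamp: pick up the mallet by its handle and tap the end of the wooden wedge sideways into its slot with several short, separate, light taps, drawing the mallet back clear after each, until the wedge stops advancing and sits tight. Then lay the mallet flat on the bench top, clear of the clamp. Only the mallet may touch the wedge: keep the gripper off wedge and block, do not strike the block or the steel bar, and let the other things on the bench stay where they are.

Things in the scene. Friction and masses are not known exactly. Their poses are not given: they have to be found in the camera images.
- holder: wooden wedge clamp fixed to the bench. Origin: on the bench top under the middle of the clamp; +y is the way the wedge is driven. Base board 16 mm thick, x -55..+105, y -115..+55 mm. On it, from +x to -x: a wooden back stop 30 mm tall, the steel block, the wedge, the keeper bar; a small end stop at +y of the block.
- keeper: steel keeper bar bolted on the base board on the wedge's -x side: 76 mm long (y -38..+38), 20 mm thick, top 46 mm above the bench, face sloped 1:8. Its setting varies by 2 mm either way, too little to measure, and shifts the depth where the wedge goes tight by 16 mm either way. Origin: on the base board above the clamp's origin
- block: steel bench block 60 x 60 x 36 mm lying loose on the base board between wedge and back stop, with 0 to 2 mm of slack, about 0.55 kg. Origin: centre of its underside
- wedge: smooth loose wooden wedge 115 mm long, 40 mm tall, 14 mm wide at the tip (its +y end), 28 mm at the thick end, taper 1:8, standing loose on the base board in the slot. Origin: centre of its underside. It slides almost freely (1 to 4 N) for 24 to 76 mm, pinches, and goes tight in a few mm more: a slow tap (about 5 cm/s) to 15-20 N that no longer advances it leaves it tight; over 40 N is too hard.
- wedge_tail (a point): centre of the wedge's flat thick end (26 mm wide, 40 mm tall; centre 36 mm above the bench), where the mallet taps; it looks to the wedge's -y, open to the side, and stays over 20 mm clear of block and bar even when tight
- mallet_head (a point): centre of the mallet's head: a wooden cylinder 36 mm in diameter with a springy rubber face at each end, 64 mm long over the faces, along the mallet's y, so both faces lie 32 mm from this point; a face gives about 5 mm under 15 N, 10 mm at most. The mallet's x axis points from handle to head. Lying flat, 18 mm above the bench
- mallet_grip (a point): point on the handle 50 mm behind the head's centre, near the balance point, where it is best gripped. Handle 18 mm wide (mallet y), 16 mm tall, along the mallet's x, ending in a 36 mm ball 172 mm behind the head's centre. Lying flat, 18 mm above the bench. Mallet about 0.22 kg
- bangle: brass ring 72 mm across, 12 mm tall, a bystander
- tin: blue tray 80 x 110 x 25 mm, a bystander
- disc: dark wooden disc 60 mm across, 22 mm tall, a bystander
- graver: screwdriver-shaped hand tool lying on the bench, a bystander
- jar: jar 64 mm across, 75 mm tall, a bystander
- cuff: steel ring 84 mm across, 18 mm tall, a bystander
- stone_tray: cork pad 70 x 50 x 12 mm, a bystander
Things that resemble listed ones, but are neither listed nor needed, are in the scene too. Leave any blue look-alike of the part that bears mallet_head alone.

How it is judged:
By the outcome, as a careful person would: the job done as asked, in the order asked, and still so for the second after the job is handed in, with the robot touching nothing.
It also fails if it takes over 56 s, if anything falls off the work surface, if the arm or the gripper's body presses on something with over 40 N, if the wrist force passes 120 N, or if a joint passes its speed limit or range.

## Working session

There is one attempt and no reset: what is moved stays moved. The work goes in short steps, Python scripts to look and compute and a tool call to move; the robot and the scene stay as the last step left them, time stands still between calls to the robot, and variables do not carry over. Pictures are saved under pics/ and viewed, and the job is handed in when it is done.

Besides the shell and the picture viewer there is one more tool, called after "Emit:" as name(argument=value, ...) on one line, values as JSON. move_arm: Moves the arm, as the interface text tells. Its arguments: {"type":"object","properties":{"increments":{"type":"array"},"newtons":{"type":"number"}},"required":["increments"]}

```bash
mkdir -p pics
python3 - <<'E'
from cell import robot
import cv2
for n in("top","side"):
    cv2.imwrite(f"pics/{n}0.png",robot.camera(n)); c=robot.calibration(n); print(n,c)
s=robot.read_state(); print(s)
E
```

```text
top {'fovy': 57.63516408554163, 'cx': 256.9196777805861, 'cy': 193.47579906382256, 'camera_from_world': array([[-0.01124399, -0.99950753,  0.02929616, -0.04030002],
       [-0.98843947,  0.00667984, -0.15146877,  0.51210147],
       [ 0.15119848, -0.03066059, -0.98802781,  0.95577732],
       [ 0.        ,  0.        ,  0.        ,  1.        ]])}
side {'fovy': 44.381857500259756, 'cx': 260.94209171815464, 'cy': 200.34051926765525, 'camera_from_world': array([[ 0.96023003, -0.27849721, -0.01993954, -0.49451044],
       [-0.17738983, -0.5533538 , -0.81383808,  0.12224497],
       [ 0.21561802,  0.78500884, -0.58074951,  1.46254839],
       [ 0.        ,  0.        ,  0.        ,  1.        ]])}
{'time': 0.1, 'qpos': array([ 1.25810207,  0.3841414 ,  0.01638724,  1.37107635, -0.00628746,
        1.38820163, -0.0464969 ]), 'qd': array([ 1.26298307e-03, -2.44531921e-03,  4.54778556e-04, -2.60369550e-03,
       -4.48150083e-05, -1.14790188e-03, -1.77453117e-03]), 'tau': array([ 2.40799178e-03, -6.29135084e+01,  8.47257134e-01, -3.72755814e+01,
        1.68185786e-02,  1.04748461e-02, -2.51256603e-05]), 'position': array([ 0.15441238, -0.60514403,  0.23037451]), 'eef_rot': array([-3.13981617e+00,  4.28197081e-05,  2.49851613e-01]), 'contact_force': array([ 0.30265928, -0.2691057 , -0.36368045]), 'moment': array([0.0403072 , 0.07687176, 0.01569478]), 'finger_gap': 0.08517682387007743}
```

View pics/top0.png

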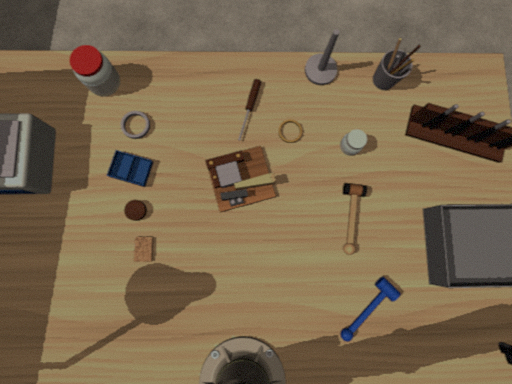

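View pics/side0.png

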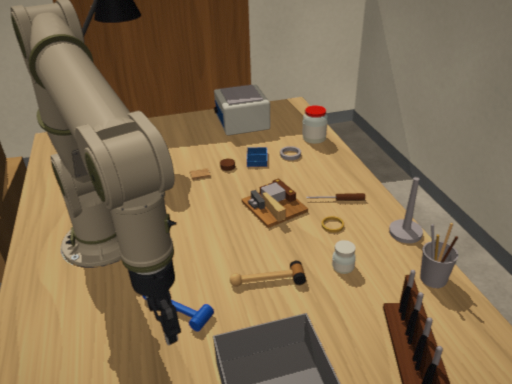

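Run:
```python
import cv2,numpy as np
a=cv2.imread("pics/top0.png");b=cv2.imread("pics/side0.png")
cv2.imwrite("pics/c1.png",cv2.resize(a[140:220,195:295],None,fx=7,fy=7,interpolation=cv2.INTER_CUBIC))
cv2.imwrite("pics/c2.png",cv2.resize(a[170:265,320:400],None,fx=6,fy=6,interpolation=cv2.INTER_CUBIC))
cv2.imwrite("pics/c3.png",cv2.resize(b[170:240,230:330],None,fx=7,fy=7,interpolation=cv2.INTER_CUBIC))
```

```text
(no output)
```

View pics/c1.png

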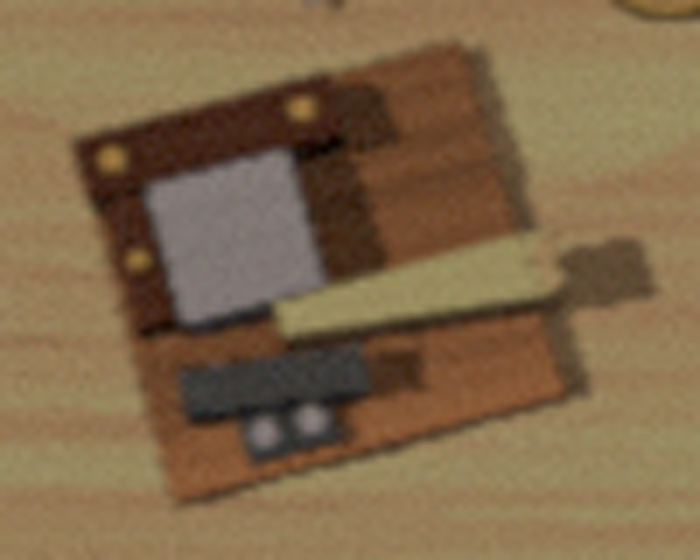

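View pics/c2.png

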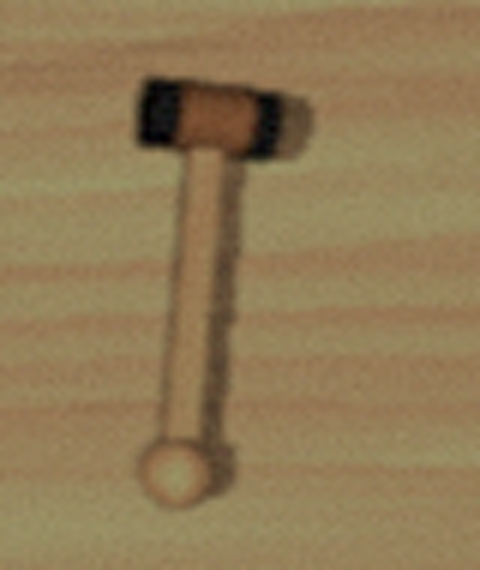

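View pics/c3.png

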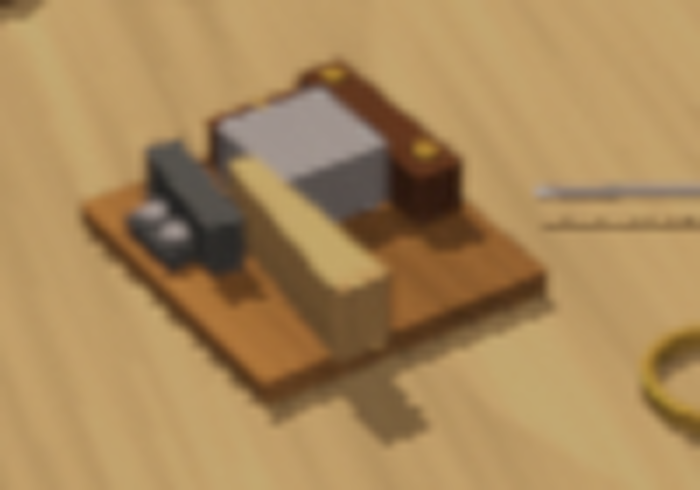

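```bash
cat > h.py <<'E'
import numpy as np, cv2
from cell import robot
def K(n):
    c=robot.calibration(n); f=192/np.tan(np.radians(c["fovy"]/2)); return c,f
def ray(n,uv,z):
    c,f=K(n); T=c["camera_from_world"]; R=T[:3,:3];t=T[:3,3]
    o=-R.T@t; d=R.T@np.array([(uv[0]-c["cx"])/f,(uv[1]-c["cy"])/f,1])
    return o+d*(z-o[2])/d[2]
def proj(n,p):
    c,f=K(n); q=c["camera_from_world"]@np.r_[p,1]; return np.array([f*q[0]/q[2]+c["cx"],f*q[1]/q[2]+c["cy"]])
def crop(uv,off,s): return (np.array(uv)+.5)/s-.5+np.array(off)
E
python3 - <<'E'
from h import *
P=lambda uv,z:ray("top",crop(uv,(195,140),7),z)
S=lambda uv,z:ray("side",crop(uv,(230,170),7),z)
print("board top TR,BR,BL");
tr,br,bl=[P(u,.016) for u in((460,42),(574,392),(180,500))]
print(tr,br,bl)
print("side board: right corner, bottom, left",*[S(u,.016) for u in((545,272),(265,385),(85,212))])
for p in((tr-br),(bl-br)): print(np.linalg.norm(p[:2]),np.degrees(np.arctan2(p[1],p[0])))
print("wedge top tail", P((536,232),.056),P((562,288),.056),"tip",P((275,305),.056),P((290,340),.056))
print("side tail",S((335,292),.056),S((390,268),.056),"tip",S((230,165),.056))
M=lambda uv:ray("top",crop(uv,(320,170),6),.018)
h1,h2,ball=M((140,112)),M((282,124)),M((177,474))
print(h1,h2,ball)
im=robot.camera("side"); 
cv2.imwrite("pics/c4.png",cv2.resize(im[250:300,220:320],None,fx=7,fy=7,interpolation=cv2.INTER_CUBIC))
E
```

```text
board top TR,BR,BL
[ 0.65988472 -0.05732452  0.016     ] [ 0.50874586 -0.10304124  0.016     ] [0.46482322 0.06082282 0.016     ]
side board: right corner, bottom, left [ 0.65667977 -0.06116228  0.016     ] [ 0.50674175 -0.10290978  0.016     ] [0.46261227 0.05204202 0.016     ]
0.15790178523192416 16.829598096466807
0.1696485410015481 105.00502259376391
wedge top tail [ 0.56845676 -0.08540048  0.056     ] [ 0.54533411 -0.09550767  0.056     ] tip [0.53904051 0.02013899 0.056     ] [0.52474556 0.01415272 0.056     ]
side tail [ 0.54169769 -0.09690282  0.056     ] [ 0.57080368 -0.08727239  0.056     ] tip [0.52508104 0.01316084 0.056     ]
[ 0.52887213 -0.29896495  0.018     ] [ 0.5224551 -0.3689502  0.018    ] [ 0.35335942 -0.308212    0.018     ]
```

View pics/c4.png

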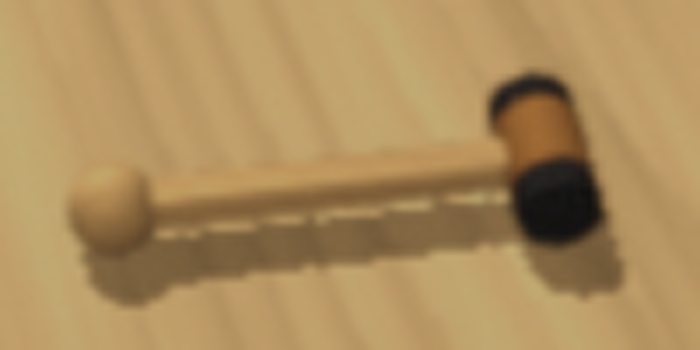

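Run:
```python
from h import *
M=lambda uv,z=.018:ray("top",crop(uv,(320,170),6),z)
S=lambda uv,z=.018:ray("side",crop(uv,(220,250),7),z)
a,b=M((183,440),.02),M((207,152),.02)
print("handle",a,b,np.degrees(np.arctan2(*(b-a)[1::-1])), np.linalg.norm(b-a))
print("ball top/side",M((177,474)),S((112,209)))
print("head side",S((545,158)), S((505,166)), S((155,200)))
d=S((505,166))-S((155,200));print(np.degrees(np.arctan2(d[1],d[0])))
a=cv2.imread("pics/top0.png")[185:250,335:365]
hsv=cv2.cvtColor(a,cv2.COLOR_BGR2HSV)
for y in range(8,60,6): print(y+185,a[y,8:26].astype(int).sum(1))
```

```text
handle [ 0.36939508 -0.31134854  0.02      ] [ 0.50851996 -0.33041933  0.02      ] -7.805274064549183 0.1404258830873675
ball top/side [ 0.35335942 -0.308212    0.018     ] [ 0.35351358 -0.30924034  0.018     ]
head side [ 0.52404359 -0.33295219  0.018     ] [ 0.50748333 -0.33246993  0.018     ] [ 0.37076607 -0.30948005  0.018     ]
-9.54534981145409
193 [138  58  40  38  18  62 138 205 186 203 195 204 216 200 220 219 223 224]
199 [385 397 396 387 405 399 365 314 321 346 354 349 339 310 263 239 254 269]
205 [378 379 387 381 384 376 326 280 318 351 342 348 332 285 235 234 267 336]
211 [384 391 387 379 384 345 293 302 341 349 353 354 323 259 239 246 235 335]
217 [383 367 375 372 358 315 294 324 333 347 354 332 282 236 229 250 327 371]
223 [349 361 352 351 340 270 310 347 360 358 357 308 223 217 206 243 312 361]
229 [360 367 369 357 302 309 337 367 350 357 342 282 224 223 229 309 352 378]
235 [372 386 374 327 290 316 348 360 365 362 308 239 228 221 253 333 370 367]
241 [369 372 356 318 304 346 356 358 359 351 271 212 243 237 322 375 365 359]
```

The mallet is the wooden one with black rubber faces: head at about (352,190) and ball at (349,248) in the top view. The blue one at (370,310) is the look-alike. The wooden one matches the description, and the enlarged crop confirms it. The clamp is at about (240,180), with the wedge tail at about (273,177).

Emit:
move_arm(increments=[{"dp":[0,0,0],"angular":[0,0,1]},{"dp":[0,0,0],"angular":[0,0,1]},{"dp":[0,0,0],"angular":[0,0,1]},{"dp":[0,0,0],"angular":[0,0,1]},{"dp":[0,0,0],"angular":[0,0,0.5]},{"dp":[0,0,0],"angular":[0,0,0]}], newtons=120)

```text
invalid input
```

```bash
cat >> h.py <<'E'
from scipy.spatial.transform import Rotation as Ro
def go(p,yaw=None):
    s=robot.read_state(); R=Ro.from_euler("xyz",s["eef_rot"])
    p=np.array(p,float); print("t",s["time"],"pos",s["position"].round(4),"rpy",s["eef_rot"].round(3),"F",s["contact_force"].round(1),"gap",round(s["finger_gap"],4))
    print("dp units",(R.inv().apply(p-s["position"])/.025).round(2))
    if yaw is not None: print("ang units",np.degrees((R.inv()*Ro.from_euler("xyz",[np.pi,0,yaw])).as_rotvec()/5).round(2))
E
python3 -c "
from h import *
go([.4772,-.3267,.23],-.145)"
```

```text
t 0.15 pos [ 0.1545 -0.6052  0.2305] rpy [-3.14  0.    0.25] F [-0.6 -0.1 -0.4] gap 0.0854
dp units [15.26 -7.6   0.03]
ang units [-0.02  0.    4.52]
```

Emit:
move_arm(increments=[{"dp":[0,0,0],"angular":[0,0,1],"jaw":0},{"dp":[0,0,0],"angular":[0,0,1],"jaw":0},{"dp":[0,0,0],"angular":[0,0,1],"jaw":0},{"dp":[0,0,0],"angular":[0,0,1],"jaw":0},{"dp":[0,0,0],"angular":[0,0,0.5],"jaw":0},{"dp":[0,0,0],"angular":[0,0,0],"jaw":0}], newtons=120)

```text
time: 0.65
position: [0.154, -0.604, 0.2278]
eef_rot: [-3.136, 0.003, -0.161]
contact_force: [0.6, -0.7, -0.0]
finger_gap: 0.0855
```

```bash
python3 -c "
from h import *
go([.4772,-.3267,.23],-.145)"
```

```text
t 0.65 pos [ 0.154  -0.604   0.2278] rpy [-3.136e+00  3.000e-03 -1.610e-01] F [ 0.6 -0.7 -0. ] gap 0.0855
dp units [ 10.98 -13.02  -0.04]
ang units [-0.07  0.03 -0.19]
```

Emit:
move_arm(increments=[{"dp":[0.84,-1,0],"angular":[0,0,0],"jaw":0},{"dp":[0.84,-1,0],"angular":[0,0,0],"jaw":0},{"dp":[0.84,-1,0],"angular":[0,0,0],"jaw":0},{"dp":[0.84,-1,0],"angular":[0,0,0],"jaw":0},{"dp":[0.84,-1,0],"angular":[0,0,0],"jaw":0},{"dp":[0.84,-1,0],"angular":[0,0,0],"jaw":0},{"dp":[0.84,-1,0],"angular":[0,0,0],"jaw":0},{"dp":[0.84,-1,0],"angular":[0,0,0],"jaw":0},{"dp":[0.84,-1,0],"angular":[0,0,0],"jaw":0},{"dp":[0,0,0],"angular":[0,0,0],"jaw":0}])

```text
time: 1.48
position: [0.3808, -0.4029, 0.2245]
eef_rot: [-3.133, 0.008, -0.15]
contact_force: [0.4, 1.0, 0.5]
finger_gap: 0.0855
```

```bash
python3 -c "
from h import *
go([.4772,-.3267,.12],-.145)"
```

```text
t 1.4833 pos [ 0.3808 -0.4029  0.2245] rpy [-3.133  0.008 -0.15 ] F [0.4 1.  0.5] gap 0.0855
dp units [ 3.39 -3.55  4.18]
ang units [-0.1   0.09 -0.06]
```

Emit:
move_arm(increments=[{"dp":[0.6,-0.6,0.5],"angular":[0,0,0],"jaw":0},{"dp":[0.6,-0.6,0.7],"angular":[0,0,0],"jaw":0},{"dp":[0.6,-0.6,0.7],"angular":[0,0,0],"jaw":0},{"dp":[0.6,-0.6,0.7],"angular":[0,0,0],"jaw":0},{"dp":[0.6,-0.6,0.7],"angular":[0,0,0],"jaw":0},{"dp":[0.3,-0.4,0.5],"angular":[0,0,0],"jaw":0},{"dp":[0,0,0],"angular":[0,0,0],"jaw":0}])

```text
time: 2.07
position: [0.4793, -0.3257, 0.1266]
eef_rot: [-3.135, 0.006, -0.133]
contact_force: [0.0, 0.8, -0.8]
finger_gap: 0.0853
```

```bash
python3 -c "
from h import *
go([.4772,-.3267,.005],-.145)
cv2.imwrite('pics/t1.png',robot.camera('top')[100:300,230:430].repeat(3,0).repeat(3,1))"
```

```text
t 2.0667 pos [ 0.4793 -0.3257  0.1266] rpy [-3.135  0.006 -0.133] F [ 0.   0.8 -0.8] gap 0.0853
dp units [-0.05  0.08  4.86]
ang units [-0.07  0.06  0.13]
```

View pics/t1.png

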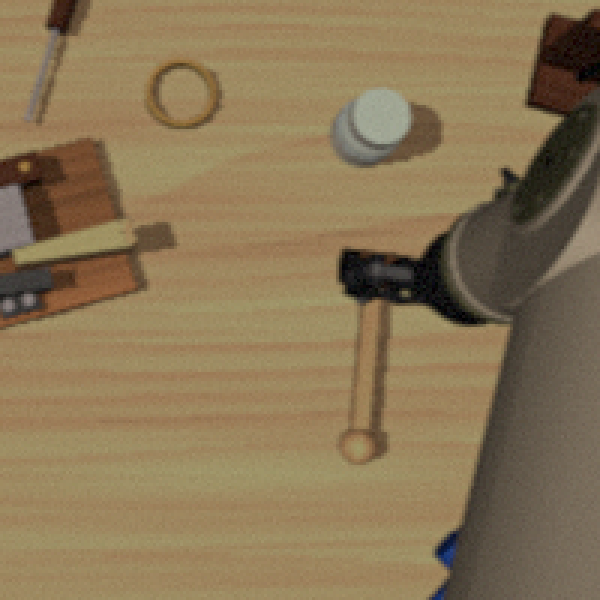

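Emit:
move_arm(increments=[{"dp":[0,0,0.9],"angular":[0,0,0.1],"jaw":0},{"dp":[0,0,0.9],"angular":[0,0,0],"jaw":0},{"dp":[0,0,0.9],"angular":[0,0,0],"jaw":0},{"dp":[0,0.05,0.7],"angular":[0,0,0],"jaw":0},{"dp":[0,0,0.4],"angular":[0,0,0],"jaw":0},{"dp":[0,0,0],"angular":[0,0,0],"jaw":0}])

```text
time: 2.62
position: [0.4763, -0.3385, 0.0371]
eef_rot: [3.138, -0.003, -0.146]
contact_force: [-0.2, 0.0, -0.1]
finger_gap: 0.0855
```

```bash
python3 -c "
from h import *
go([.4772,-.3267,.007],-.145)
cv2.imwrite('pics/s1.png',robot.camera('side')[180:330,180:380].repeat(4,0).repeat(4,1))"
```

```text
t 2.6167 pos [ 0.4763 -0.3385  0.0371] rpy [ 3.138e+00 -3.000e-03 -1.460e-01] F [-0.2  0.  -0.1] gap 0.0855
dp units [-0.04 -0.48  1.2 ]
ang units [ 0.04 -0.03 -0.01]
```

View pics/s1.png

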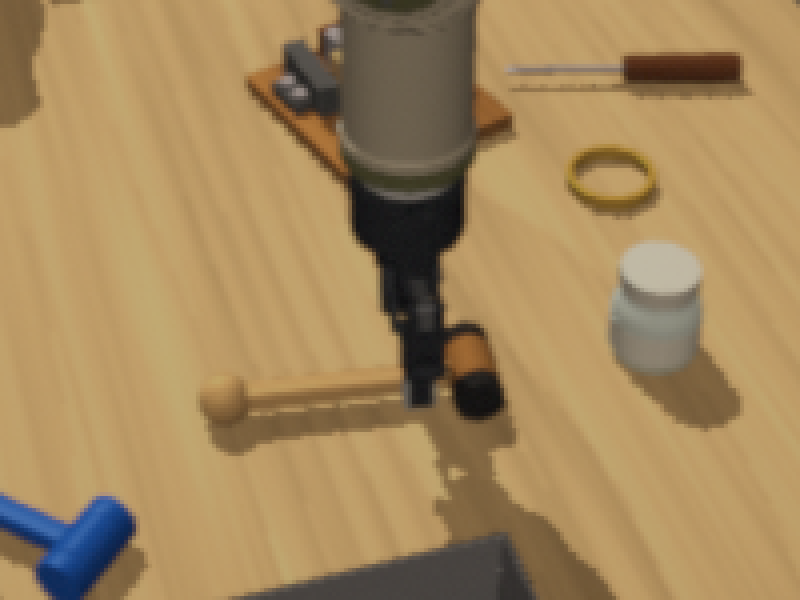

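Emit:
move_arm(increments=[{"dp":[-0.05,-0.5,0],"angular":[0,0,0],"jaw":0},{"dp":[0,0,0.4],"angular":[0,0,0],"jaw":0},{"dp":[0,0,0.4],"angular":[0,0,0],"jaw":0},{"dp":[0,0,0],"angular":[0,0,0],"jaw":0}])

```text
time: 3.0
position: [0.4796, -0.328, 0.022]
eef_rot: [3.134, -0.011, -0.147]
contact_force: [-0.4, 0.4, 0.1]
finger_gap: 0.0854
```

```bash
python3 -c "
from h import *
go([.4772,-.3267,.007],-.145)"
```

```text
t 3.0 pos [ 0.4796 -0.328   0.022 ] rpy [ 3.134 -0.011 -0.147] F [-0.4  0.4  0.1] gap 0.0854
dp units [-0.11 -0.04  0.6 ]
ang units [ 0.09 -0.12 -0.02]
```

Emit:
move_arm(increments=[{"dp":[-0.15,0,0.3],"angular":[0.1,-0.1,0],"jaw":0},{"dp":[0,0,0.3],"angular":[0,0,0],"jaw":0},{"dp":[0,0,0],"angular":[0,0,0],"jaw":0}])

```text
time: 3.25
position: [0.4762, -0.3274, 0.006]
eef_rot: [-3.14, -0.002, -0.146]
contact_force: [0.0, 0.4, -0.3]
finger_gap: 0.0856
```

```bash
python3 -c "
from h import *
go([.4767,-.3267,.007],-.145)"
```

```text
t 3.25 pos [ 0.4762 -0.3274  0.006 ] rpy [-3.14e+00 -2.00e-03 -1.46e-01] F [ 0.   0.4 -0.3] gap 0.0856
dp units [ 0.02 -0.03 -0.04]
ang units [-0.02 -0.02 -0.01]
```

Emit:
move_arm(increments=[{"dp":[0,0,0],"angular":[0,0,0],"jaw":0.6},{"dp":[0,0,0],"angular":[0,0,0],"jaw":1},{"dp":[0,0,0],"angular":[0,0,0],"jaw":1},{"dp":[0,0,0],"angular":[0,0,0],"jaw":1},{"dp":[0,0,0],"angular":[0,0,0],"jaw":1},{"dp":[0,0,0],"angular":[0,0,0],"jaw":1},{"dp":[0,0,0],"angular":[0,0,0],"jaw":1},{"dp":[0,0,0],"angular":[0,0,0],"jaw":1}], newtons=120)

```text
time: 3.92
position: [0.4761, -0.3278, 0.0062]
eef_rot: [-3.14, -0.002, -0.146]
contact_force: [-0.2, -1.2, -1.7]
finger_gap: 0.0153
```

Emit:
move_arm(increments=[{"dp":[0,0,-0.5],"angular":[0,0,0],"jaw":1},{"dp":[0,0,-0.6],"angular":[0,0,0],"jaw":1},{"dp":[0,0,-0.6],"angular":[0,0,0],"jaw":1},{"dp":[0,0,-0.6],"angular":[0,0,0],"jaw":1},{"dp":[0,0,-0.4],"angular":[0,0,0],"jaw":1},{"dp":[0,0,0],"angular":[0,0,0],"jaw":1}])

```text
time: 4.42
position: [0.4745, -0.3268, 0.078]
eef_rot: [-3.138, 0.002, -0.146]
contact_force: [-0.4, 0.2, -2.3]
finger_gap: 0.0152
```

```bash
python3 -c "
from h import *
ex=np.array([np.cos(.2705),np.sin(.2705),0]);ey=np.array([-ex[1],ex[0],0])
tail=np.array([.5570,-.0915,0])
g=tail-(.032+.05)*ey-.047*ex; g[2]=.10
print(g)
go(g,.2705)
cv2.imwrite('pics/s2.png',robot.camera('side')[180:330,180:380].repeat(4,0).repeat(4,1))"
```

```text
[ 0.53362053 -0.18307729  0.1       ]
t 4.4167 pos [ 0.4745 -0.3268  0.078 ] rpy [-3.138e+00  2.000e-03 -1.460e-01] F [-0.4  0.2 -2.3] gap 0.0152
dp units [ 1.5  -6.04 -0.86]
ang units [-0.04  0.01 -4.77]
```

View pics/s2.png

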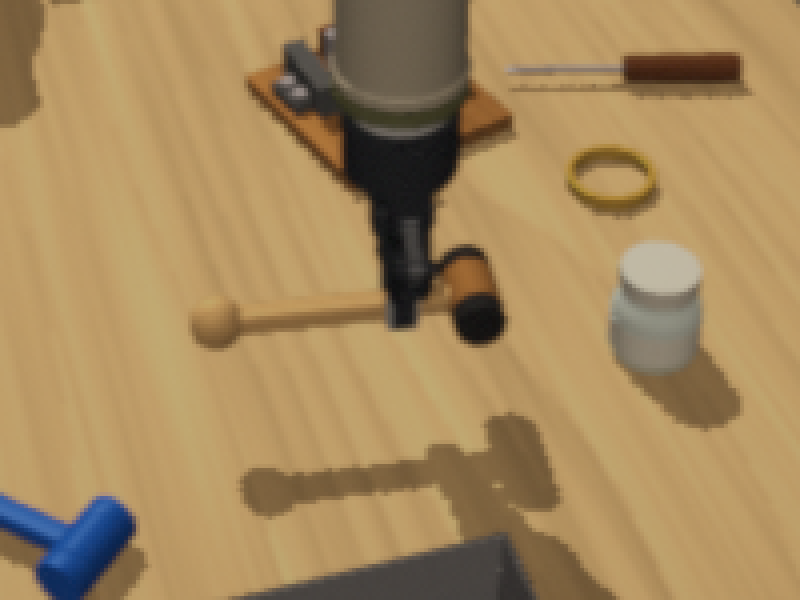

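Emit:
move_arm(increments=[{"dp":[0,0,-0.3],"angular":[0,0,-0.9],"jaw":1},{"dp":[0,0,-0.3],"angular":[0,0,-0.9],"jaw":1},{"dp":[0,0,-0.3],"angular":[0,0,-0.9],"jaw":1},{"dp":[0,0,0],"angular":[0,0,-0.9],"jaw":1},{"dp":[0,0,0],"angular":[0,0,-0.9],"jaw":1},{"dp":[0,0,0],"angular":[0,0,0],"jaw":1}])

```text
time: 4.97
position: [0.4718, -0.3252, 0.0962]
eef_rot: [-3.133, 0.006, 0.265]
contact_force: [-0.2, -0.9, -1.9]
finger_gap: 0.0155
```

```bash
python3 -c "
from h import *
go([.5336,-.1831,.1],.2705)"
```

```text
t 4.9667 pos [ 0.4718 -0.3252  0.0962] rpy [-3.133  0.006  0.265] F [-0.2 -0.9 -1.9] gap 0.0155
dp units [ 3.87 -4.84 -0.13]
ang units [-0.1   0.06 -0.07]
```

Emit:
move_arm(increments=[{"dp":[0.5,-0.6,0],"angular":[0,0,0],"jaw":1},{"dp":[0.6,-0.7,-0.05],"angular":[0,0,0],"jaw":1},{"dp":[0.6,-0.7,-0.05],"angular":[0,0,0],"jaw":1},{"dp":[0.6,-0.7,-0.05],"angular":[0,0,0],"jaw":1},{"dp":[0.6,-0.7,0],"angular":[0,0,0],"jaw":1},{"dp":[0.4,-0.5,0],"angular":[0,0,0],"jaw":1},{"dp":[0.2,-0.3,0],"angular":[0,0,0],"jaw":1},{"dp":[0,0,0],"angular":[0,0,0],"jaw":1}])

```text
time: 5.63
position: [0.5271, -0.1974, 0.0933]
eef_rot: [-3.126, 0.014, 0.237]
contact_force: [0.5, 0.7, -1.8]
finger_gap: 0.0155
```

```bash
python3 -c "
from h import *
go([.5336,-.1831,.06],.2705)
cv2.imwrite('pics/s3.png',robot.camera('side')[140:290,180:380].repeat(4,0).repeat(4,1))
cv2.imwrite('pics/t3.png',robot.camera('top')[100:250,190:390].repeat(4,0).repeat(4,1))"
```

```text
t 5.6333 pos [ 0.5271 -0.1974  0.0933] rpy [-3.126  0.014  0.237] F [ 0.5  0.7 -1.8] gap 0.0155
dp units [ 0.41 -0.47  1.34]
ang units [-0.18  0.16 -0.38]
```

View pics/s3.png

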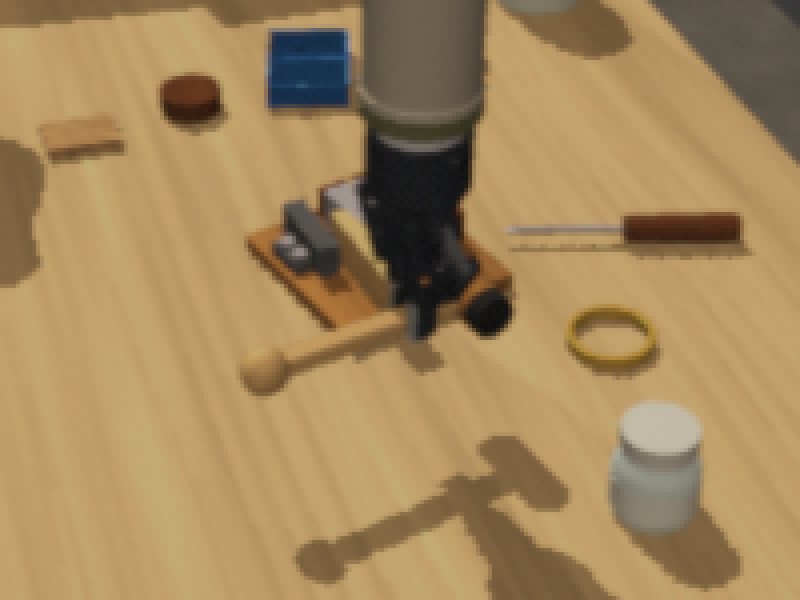

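View pics/t3.png

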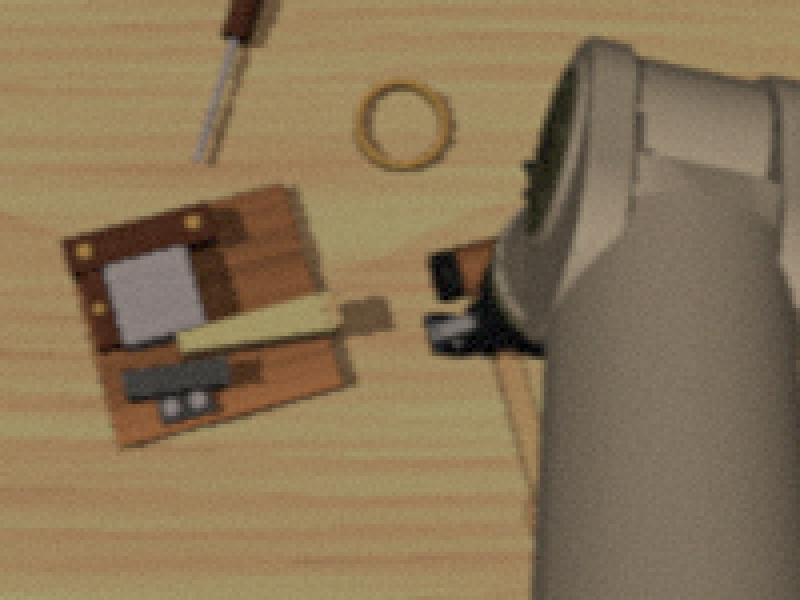

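Emit:
move_arm(increments=[{"dp":[0.3,0,0.3],"angular":[-0.1,0.1,-0.4],"jaw":1},{"dp":[0.15,-0.1,0.5],"angular":[-0.1,0.1,0],"jaw":1},{"dp":[0,-0.1,0.5],"angular":[0,0,0],"jaw":1},{"dp":[0,-0.1,0.4],"angular":[0,0,0],"jaw":1},{"dp":[0,0,0],"angular":[0,0,0],"jaw":1}])

```text
time: 6.15
position: [0.5321, -0.2003, 0.0492]
eef_rot: [3.133, -0.001, 0.257]
contact_force: [-1.0, 0.7, -2.7]
finger_gap: 0.0151
```

```bash
python3 -c "
from h import *
go([.5336,-.1831,.03],.2705)"
```

```text
t 6.15 pos [ 0.5321 -0.2003  0.0492] rpy [ 3.133e+00 -1.000e-03  2.570e-01] F [-1.   0.7 -2.7] gap 0.0151
dp units [ 0.23 -0.66  0.76]
ang units [ 0.1  -0.01 -0.16]
```

Emit:
move_arm(increments=[{"dp":[0.2,-0.4,0.3],"angular":[0.1,0,-0.15],"jaw":1},{"dp":[0,-0.3,0.3],"angular":[0,0,0],"jaw":1},{"dp":[0,0,0.1],"angular":[0,0,0],"jaw":1},{"dp":[0,0,0],"angular":[0,0,0],"jaw":1}])

```text
time: 6.48
position: [0.5315, -0.1836, 0.0303]
eef_rot: [3.142, -0.0, 0.266]
contact_force: [0.2, -0.9, -1.2]
finger_gap: 0.0153
```

```bash
python3 -c "
from h import *
go([.5336,-.1831,.03],.2705)
cv2.imwrite('pics/s4.png',robot.camera('side')[170:270,230:350].repeat(6,0).repeat(6,1))
cv2.imwrite('pics/t4.png',robot.camera('top')[130:230,200:330].repeat(6,0).repeat(6,1))"
```

```text
t 6.4833 pos [ 0.5315 -0.1836  0.0303] rpy [ 3.142 -0.     0.266] F [ 0.2 -0.9 -1.2] gap 0.0153
dp units [0.09 0.   0.01]
ang units [ 0.   -0.   -0.05]
```

View pics/s4.png

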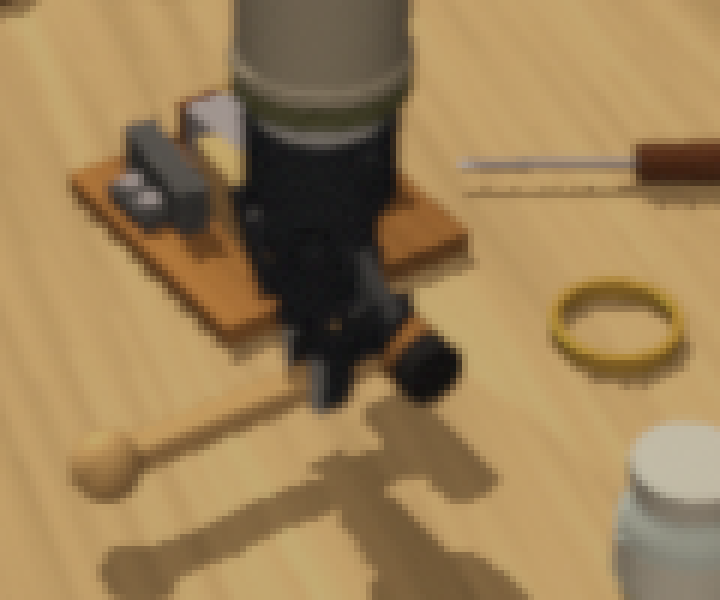

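View pics/t4.png

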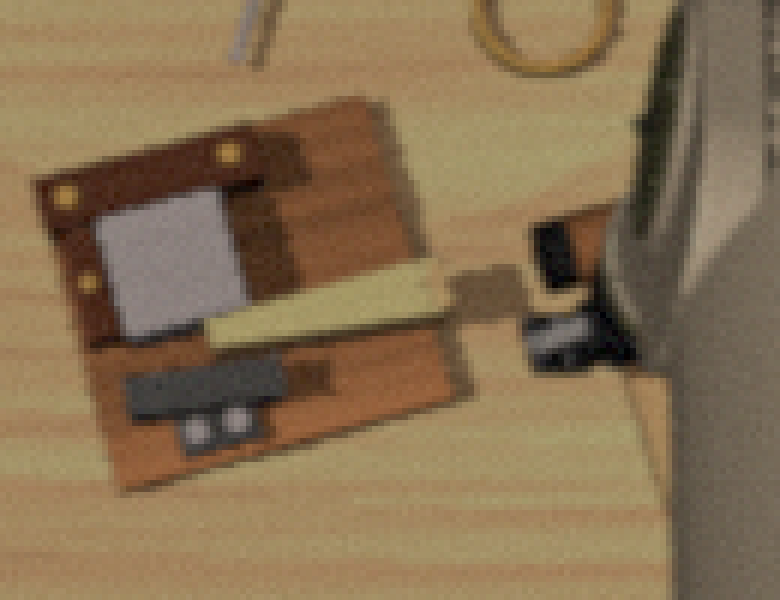

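```bash
python3 -c "
from h import *
ex=np.array([np.cos(.2705),np.sin(.2705),0]);ey=np.array([-ex[1],ex[0],0])
o=np.array([.530,.0225,0])
P=lambda uv,z:ray('top',crop(uv,(200,130),6),z)
L=lambda p:print((p-o)@ex,(p-o)@ey)
for u in((532,228),(545,292)): L(P(u,.042))
print('wedge tail');
for u in((433,260),(450,312)): L(P(u,.056))
print('tip')
for u in((204,320),(216,350)): L(P(u,.056))
s=robot.read_state(); L(s['position'])
"
```

```text
0.011888665220751653 -0.1679236911211214
-0.019810327343176955 -0.16480279897653738
wedge tail
0.0071957089106693 -0.11574523532953643
-0.0189382555927099 -0.11635589319847658
tip
0.008913373546921425 -0.004124778690113597
-0.006354832705543248 -0.005689725105944652
-0.053412705445123936 -0.19930558757842307
```

Emit:
move_arm(increments=[{"dp":[0.05,-0.3,0],"angular":[0,0,0],"jaw":1},{"dp":[0,-0.4,-0.02],"angular":[0,0,0],"jaw":1},{"dp":[0,-0.4,-0.02],"angular":[0,0,0],"jaw":1},{"dp":[0,-0.3,-0.02],"angular":[0,0,0],"jaw":1},{"dp":[0,0,0],"angular":[0,0,0],"jaw":1}])

```text
time: 7.0
position: [0.5242, -0.1463, 0.0342]
eef_rot: [3.14, -0.003, 0.266]
contact_force: [0.6, 0.9, -2.8]
finger_gap: 0.0152
```

```bash
cat >> h.py <<'E'
ex=np.array([np.cos(.2705),np.sin(.2705),0]);ey=np.array([-ex[1],ex[0],0]); o=np.array([.530,.0225,0])
def st():
    s=robot.read_state(); p=s["position"]-o; F=s["contact_force"]
    print("t %.2f hx %.1f hy %.1f z %.1f"%(s["time"],p@ex*1e3,p@ey*1e3,p[2]*1e3),"rpy",s["eef_rot"].round(3),"Fy %.1f"%(F@ey),F.round(1),s["moment"].round(2))
E
python3 -c "
from h import *
st()"
```

```text
t 7.00 hx -50.7 hy -161.1 z 34.2 rpy [ 3.14e+00 -3.00e-03  2.66e-01] Fy 0.8 [ 0.6  0.9 -2.8] [0.03 0.02 0.01]
```

Emit:
move_arm(increments=[{"dp":[-0.05,-0.2,0.1],"angular":[0,0,0],"jaw":1},{"dp":[0,-0.2,0],"angular":[0,0,0],"jaw":1},{"dp":[0,-0.2,0],"angular":[0,0,0],"jaw":1},{"dp":[0,-0.2,0],"angular":[0,0,0],"jaw":1},{"dp":[0,-0.2,0],"angular":[0,0,0],"jaw":1}])

```text
time: 7.42
position: [0.5159, -0.1211, 0.032]
eef_rot: [3.138, -0.004, 0.265]
contact_force: [0.7, -0.6, -2.3]
finger_gap: 0.0153
```

```bash
python3 -c "
from h import *
st()"
```

```text
t 7.42 hx -51.9 hy -134.6 z 32.0 rpy [ 3.138 -0.004  0.265] Fy -0.8 [ 0.7 -0.6 -2.3] [-0.07  0.02 -0.02]
```

Emit:
move_arm(increments=[{"dp":[0,0.4,0],"angular":[0,0,0],"jaw":1},{"dp":[0,0.4,0],"angular":[0,0,0],"jaw":1},{"dp":[0,0.2,0],"angular":[0,0,0],"jaw":1},{"dp":[0,0,0],"angular":[0,0,0],"jaw":1}])

```text
time: 7.75
position: [0.5229, -0.1456, 0.0321]
eef_rot: [3.138, -0.004, 0.267]
contact_force: [0.9, 0.2, -1.5]
finger_gap: 0.0154
```

```bash
python3 -c "
from h import *
st()
cv2.imwrite('pics/t5.png',robot.camera('top')[130:230,200:330].repeat(6,0).repeat(6,1))"
```

```text
t 7.75 hx -51.8 hy -160.1 z 32.1 rpy [ 3.138 -0.004  0.267] Fy -0.0 [ 0.9  0.2 -1.5] [-0.07  0.02 -0.05]
```

View pics/t5.png

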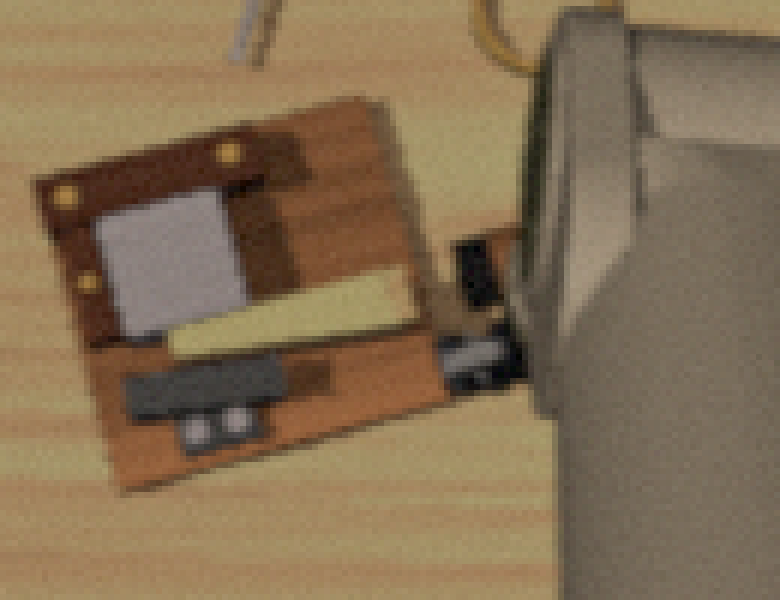

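Emit:
move_arm(increments=[{"dp":[0,-0.4,0],"angular":[0,0,0],"jaw":1},{"dp":[0,-0.3,0],"angular":[0,0,0],"jaw":1},{"dp":[0,-0.2,0],"angular":[0,0,0],"jaw":1},{"dp":[0,-0.2,0],"angular":[0,0,0],"jaw":1},{"dp":[0,-0.2,0],"angular":[0,0,0],"jaw":1},{"dp":[0,-0.2,0],"angular":[0,0,0],"jaw":1}])

```text
time: 8.3
position: [0.5115, -0.1055, 0.0316]
eef_rot: [3.139, -0.004, 0.266]
contact_force: [0.6, 0.0, -1.9]
finger_gap: 0.0154
```

```bash
python3 -c "
from h import *
st()"
```

```text
t 8.30 hx -52.0 hy -118.4 z 31.6 rpy [ 3.139 -0.004  0.266] Fy -0.2 [ 0.6  0.  -1.9] [-0.05  0.02 -0.07]
```

Emit:
move_arm(increments=[{"dp":[0,0.4,0],"angular":[0,0,0],"jaw":1},{"dp":[0,0.4,0],"angular":[0,0,0],"jaw":1},{"dp":[0,0.1,0],"angular":[0,0,0],"jaw":1},{"dp":[0,0,0],"angular":[0,0,0],"jaw":1},{"dp":[0,-0.4,0],"angular":[0,0,0],"jaw":1},{"dp":[0,-0.3,0],"angular":[0,0,0],"jaw":1},{"dp":[0,-0.2,0],"angular":[0,0,0],"jaw":1},{"dp":[0,-0.2,0],"angular":[0,0,0],"jaw":1},{"dp":[0,-0.2,0],"angular":[0,0,0],"jaw":1}])

```text
time: 9.05
position: [0.5083, -0.0936, 0.0316]
eef_rot: [3.139, -0.004, 0.266]
contact_force: [-0.6, -0.3, -1.6]
finger_gap: 0.0157
```

```bash
python3 -c "
from h import *
st()"
```

```text
t 9.05 hx -52.0 hy -106.1 z 31.6 rpy [ 3.139 -0.004  0.266] Fy -0.1 [-0.6 -0.3 -1.6] [-0.05  0.02 -0.05]
```

Emit:
move_arm(increments=[{"dp":[0,0.4,0],"angular":[0,0,0],"jaw":1},{"dp":[0,0.4,0],"angular":[0,0,0],"jaw":1},{"dp":[0,0.1,0],"angular":[0,0,0],"jaw":1},{"dp":[0,0,0],"angular":[0,0,0],"jaw":1}])

```text
time: 9.38
position: [0.5144, -0.114, 0.0318]
eef_rot: [3.14, -0.004, 0.271]
contact_force: [0.1, 0.3, -2.6]
finger_gap: 0.0156
```

```bash
python3 -c "
from h import *
st()
cv2.imwrite('pics/t6.png',robot.camera('top')[130:230,200:330].repeat(6,0).repeat(6,1))
cv2.imwrite('pics/s6.png',robot.camera('side')[170:270,230:350].repeat(6,0).repeat(6,1))"
```

```text
t 9.38 hx -51.5 hy -127.4 z 31.8 rpy [ 3.14  -0.004  0.271] Fy 0.2 [ 0.1  0.3 -2.6] [0.01 0.07 0.04]
```

View pics/t6.png

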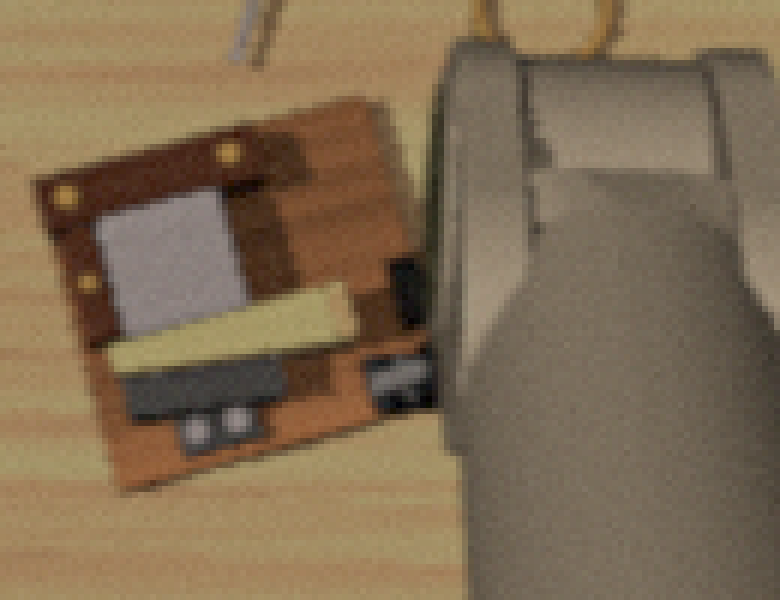

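View pics/s6.png

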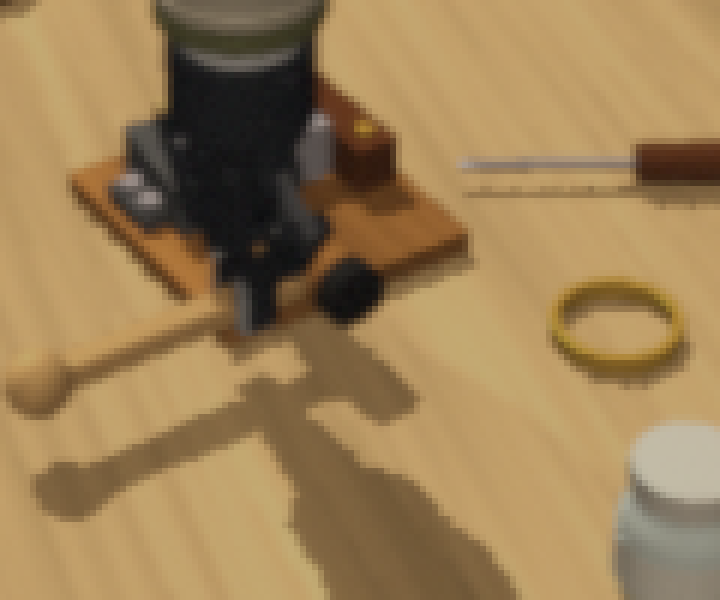

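Emit:
move_arm(increments=[{"dp":[0,-0.3,0],"angular":[0,0,0],"jaw":1},{"dp":[0,-0.2,0],"angular":[0,0,0],"jaw":1},{"dp":[0,-0.2,0],"angular":[0,0,0],"jaw":1},{"dp":[0,-0.2,0],"angular":[0,0,0],"jaw":1},{"dp":[0,-0.2,0],"angular":[0,0,0],"jaw":1}])

```text
time: 9.9
position: [0.5059, -0.0848, 0.0315]
eef_rot: [3.14, -0.003, 0.27]
contact_force: [-0.3, -0.2, -1.8]
finger_gap: 0.0157
```

```bash
python3 -c "
from h import *
st()"
```

```text
t 9.90 hx -51.8 hy -96.9 z 31.5 rpy [ 3.14e+00 -3.00e-03  2.70e-01] Fy -0.2 [-0.3 -0.2 -1.8] [-0.12 -0.06  0.01]
```

Emit:
move_arm(increments=[{"dp":[0,0.4,0],"angular":[0,0,0],"jaw":1},{"dp":[0,0.4,0],"angular":[0,0,0],"jaw":1},{"dp":[0,0.1,0],"angular":[0,0,0],"jaw":1},{"dp":[0,0,0],"angular":[0,0,0],"jaw":1},{"dp":[0,-0.3,0],"angular":[0,0,0],"jaw":1},{"dp":[0,-0.2,0],"angular":[0,0,0],"jaw":1},{"dp":[0,-0.2,0],"angular":[0,0,0],"jaw":1},{"dp":[0,-0.2,0],"angular":[0,0,0],"jaw":1},{"dp":[0,-0.2,0],"angular":[0,0,0],"jaw":1}])

```text
time: 10.65
position: [0.5042, -0.0784, 0.0316]
eef_rot: [3.14, -0.004, 0.27]
contact_force: [2.3, -3.5, -1.6]
finger_gap: 0.0153
```

```bash
python3 -c "
from h import *
st()"
```

```text
t 10.65 hx -51.8 hy -90.3 z 31.6 rpy [ 3.14  -0.004  0.27 ] Fy -3.9 [ 2.3 -3.5 -1.6] [-0.78 -0.56 -0.3 ]
```

Emit:
move_arm(increments=[{"dp":[0,0.4,0],"angular":[0,0,0],"jaw":1},{"dp":[0,0.4,0],"angular":[0,0,0],"jaw":1},{"dp":[0,0.1,0],"angular":[0,0,0],"jaw":1},{"dp":[0,0,0],"angular":[0,0,0],"jaw":1},{"dp":[0,-0.3,0],"angular":[0,0,0],"jaw":1},{"dp":[0,-0.2,0],"angular":[0,0,0],"jaw":1},{"dp":[0,-0.2,0],"angular":[0,0,0],"jaw":1},{"dp":[0,-0.2,0],"angular":[0,0,0],"jaw":1},{"dp":[0,-0.18,0],"angular":[0,0,0],"jaw":1}])

```text
time: 11.4
position: [0.5028, -0.0741, 0.0315]
eef_rot: [3.14, -0.003, 0.27]
contact_force: [2.2, -8.7, -1.8]
finger_gap: 0.0157
```

```bash
python3 -c "
from h import *
st()"
```

```text
t 11.40 hx -52.1 hy -85.8 z 31.5 rpy [ 3.14e+00 -3.00e-03  2.70e-01] Fy -9.0 [ 2.2 -8.7 -1.8] [-1.9  -0.38 -0.44]
```

Emit:
move_arm(increments=[{"dp":[0,0.4,0],"angular":[0,0,0],"jaw":1},{"dp":[0,0.4,0],"angular":[0,0,0],"jaw":1},{"dp":[0,0.1,0],"angular":[0,0,0],"jaw":1},{"dp":[0,0,0],"angular":[0,0,0],"jaw":1},{"dp":[0,-0.3,0],"angular":[0,0,0],"jaw":1},{"dp":[0,-0.2,0],"angular":[0,0,0],"jaw":1},{"dp":[0,-0.2,0],"angular":[0,0,0],"jaw":1},{"dp":[0,-0.2,0],"angular":[0,0,0],"jaw":1},{"dp":[0,-0.16,0],"angular":[0,0,0],"jaw":1}])

```text
time: 12.15
position: [0.5018, -0.0719, 0.0317]
eef_rot: [3.137, -0.004, 0.267]
contact_force: [5.1, -15.2, -4.7]
finger_gap: 0.015
```

```bash
python3 -c "
from h import *
st()"
```

```text
t 12.15 hx -52.4 hy -83.4 z 31.7 rpy [ 3.137 -0.004  0.267] Fy -16.1 [  5.1 -15.2  -4.7] [-3.1  -0.84 -0.7 ]
```

Emit:
move_arm(increments=[{"dp":[0,0.4,0],"angular":[0,0,0],"jaw":1},{"dp":[0,0.4,0],"angular":[0,0,0],"jaw":1},{"dp":[0,0.1,0],"angular":[0,0,0],"jaw":1},{"dp":[0,0,0],"angular":[0,0,0],"jaw":1}])

```text
time: 12.48
position: [0.5079, -0.0935, 0.0322]
eef_rot: [3.135, -0.004, 0.269]
contact_force: [0.5, -0.0, -1.9]
finger_gap: 0.0155
```

```bash
python3 -c "
from h import *
st()
a=robot.camera('top');cv2.imwrite('pics/t7f.png',a)
cv2.imwrite('pics/t7.png',a[130:230,200:330].repeat(6,0).repeat(6,1))"
```

```text
t 12.48 hx -52.3 hy -105.9 z 32.2 rpy [ 3.135 -0.004  0.269] Fy -0.2 [ 0.5 -0.  -1.9] [ 0.04  0.02 -0.03]
```

View pics/t7.png

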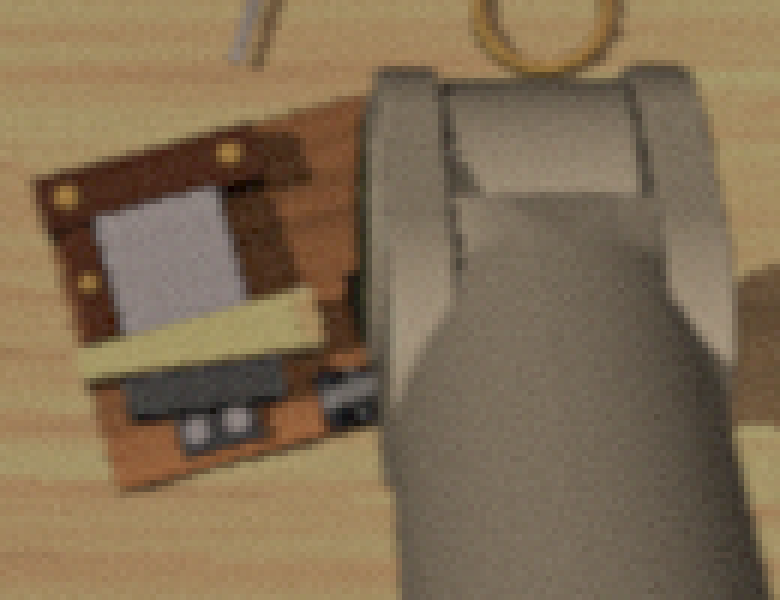

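Emit:
move_arm(increments=[{"dp":[0,-0.3,0],"angular":[0,0,0],"jaw":1},{"dp":[0,-0.2,0],"angular":[0,0,0],"jaw":1},{"dp":[0,-0.2,0],"angular":[0,0,0],"jaw":1},{"dp":[0,-0.2,0],"angular":[0,0,0],"jaw":1},{"dp":[0,-0.1,0],"angular":[0,0,0],"jaw":1}])

```text
time: 12.95
position: [0.5013, -0.0716, 0.0323]
eef_rot: [3.13, -0.005, 0.264]
contact_force: [4.8, -15.1, -5.2]
finger_gap: 0.0155
```

```bash
python3 -c "
from h import *
st()"
```

```text
t 12.95 hx -52.8 hy -83.0 z 32.3 rpy [ 3.13  -0.005  0.264] Fy -15.9 [  4.8 -15.1  -5.2] [-3.14 -0.95 -0.68]
```

Emit:
move_arm(increments=[{"dp":[0,0.4,0],"angular":[0,0,0],"jaw":1},{"dp":[0,0.4,0],"angular":[0,0,0],"jaw":1},{"dp":[0,0.1,0],"angular":[0,0,0],"jaw":1},{"dp":[0,0,0],"angular":[0.1,-0.05,0],"jaw":1},{"dp":[0,-0.3,0],"angular":[0,0,0],"jaw":1},{"dp":[0,-0.2,0],"angular":[0,0,0],"jaw":1},{"dp":[0,-0.2,0],"angular":[0,0,0],"jaw":1},{"dp":[0,-0.2,0],"angular":[0,0,0],"jaw":1},{"dp":[0,-0.16,0],"angular":[0,0,0],"jaw":1}])

```text
time: 13.7
position: [0.5006, -0.0704, 0.0332]
eef_rot: [3.132, -0.002, 0.26]
contact_force: [7.3, -18.3, -6.8]
finger_gap: 0.0154
```

```bash
python3 -c "
from h import *
st()"
```

```text
t 13.70 hx -53.1 hy -81.7 z 33.2 rpy [ 3.132e+00 -2.000e-03  2.600e-01] Fy -19.6 [  7.3 -18.3  -6.8] [-3.86 -1.19 -0.78]
```

Emit:
move_arm(increments=[{"dp":[0,0.4,0],"angular":[0,0,0],"jaw":1},{"dp":[0,0.4,0],"angular":[0,0,0],"jaw":1},{"dp":[0,0.1,0],"angular":[0,0,0],"jaw":1},{"dp":[0,0,0.05],"angular":[0.1,0,-0.1],"jaw":1},{"dp":[0.05,-0.3,0],"angular":[0,0,0],"jaw":1},{"dp":[0,-0.2,0],"angular":[0,0,0],"jaw":1},{"dp":[0,-0.2,0],"angular":[0,0,0],"jaw":1},{"dp":[0,-0.2,0],"angular":[0,0,0],"jaw":1},{"dp":[0,-0.12,0],"angular":[0,0,0],"jaw":1}])

```text
time: 14.45
position: [0.5015, -0.0707, 0.0328]
eef_rot: [3.132, -0.003, 0.264]
contact_force: [6.1, -16.8, -6.2]
finger_gap: 0.0155
```

```bash
python3 -c "
from h import *
st()"
```

```text
t 14.45 hx -52.4 hy -82.2 z 32.8 rpy [ 3.132e+00 -3.000e-03  2.640e-01] Fy -17.8 [  6.1 -16.8  -6.2] [-3.58 -1.06 -0.74]
```

Emit:
move_arm(increments=[{"dp":[0,0.4,0],"angular":[0,0,0],"jaw":1},{"dp":[0,0.6,0],"angular":[0,0,0],"jaw":1},{"dp":[0,0.7,-0.1],"angular":[0,0,0],"jaw":1},{"dp":[0,0.7,-0.1],"angular":[0,0,0],"jaw":1},{"dp":[0,0.7,-0.1],"angular":[0,0,0],"jaw":1},{"dp":[0,0.7,-0.1],"angular":[0,0,0],"jaw":1},{"dp":[0,0.7,-0.1],"angular":[0,0,0],"jaw":1},{"dp":[0,0.7,0],"angular":[0,0,0],"jaw":1},{"dp":[0,0.4,0],"angular":[0,0,0],"jaw":1},{"dp":[0,0,0],"angular":[0,0,0],"jaw":1}])

```text
time: 15.28
position: [0.5395, -0.1992, 0.0468]
eef_rot: [3.135, -0.003, 0.278]
contact_force: [-0.1, -0.4, -2.4]
finger_gap: 0.0151
```

```bash
python3 -c "
from h import *
st();go([.48,-.29,.03],0)
a=robot.camera('top');cv2.imwrite('pics/t8f.png',a)
cv2.imwrite('pics/t8.png',a[110:260,190:390].repeat(4,0).repeat(4,1))"
```

```text
t 15.28 hx -50.1 hy -216.2 z 46.8 rpy [ 3.135e+00 -3.000e-03  2.780e-01] Fy -0.3 [-0.1 -0.4 -2.4] [-0.01  0.03  0.02]
t 15.2833 pos [ 0.5395 -0.1992  0.0468] rpy [ 3.135e+00 -3.000e-03  2.780e-01] F [-0.1 -0.4 -2.4] gap 0.0151
dp units [-3.29  2.84  0.68]
ang units [ 0.07 -0.05  3.18]
```

View pics/t8.png

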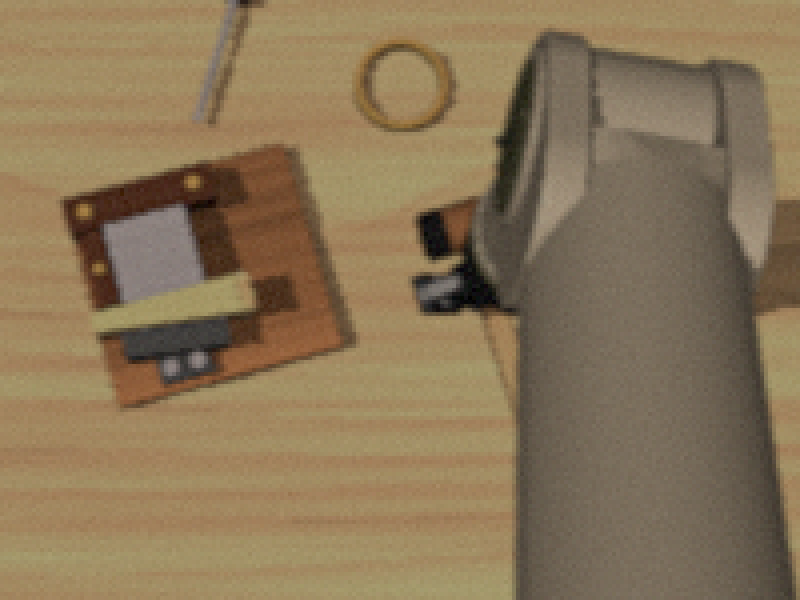

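Emit:
move_arm(increments=[{"dp":[-0.4,0.5,0],"angular":[0,0,0.5],"jaw":1},{"dp":[-0.5,0.6,0],"angular":[0,0,0.5],"jaw":1},{"dp":[-0.5,0.6,0],"angular":[0,0,0.5],"jaw":1},{"dp":[-0.5,0.6,0],"angular":[0,0,0.5],"jaw":1},{"dp":[-0.3,0.3,0],"angular":[0,0,0],"jaw":1},{"dp":[0,0,0.3],"angular":[0,0,0],"jaw":1},{"dp":[0,0,0.3],"angular":[0,0,0],"jaw":1},{"dp":[0,0,0],"angular":[0,0,0],"jaw":1}])

```text
time: 16.0
position: [0.4923, -0.2732, 0.0297]
eef_rot: [3.14, -0.002, 0.091]
contact_force: [0.5, 0.6, -2.8]
finger_gap: 0.0156
```

```bash
python3 -c "
from h import *
go([.48,-.28,.006],.05)
cv2.imwrite('pics/s8.png',robot.camera('side')[180:330,180:380].repeat(4,0).repeat(4,1))"
```

```text
t 16.0 pos [ 0.4923 -0.2732  0.0297] rpy [ 3.14e+00 -2.00e-03  9.10e-02] F [ 0.5  0.6 -2.8] gap 0.0156
dp units [-0.52  0.23  0.95]
ang units [ 0.02 -0.03  0.47]
```

View pics/s8.png

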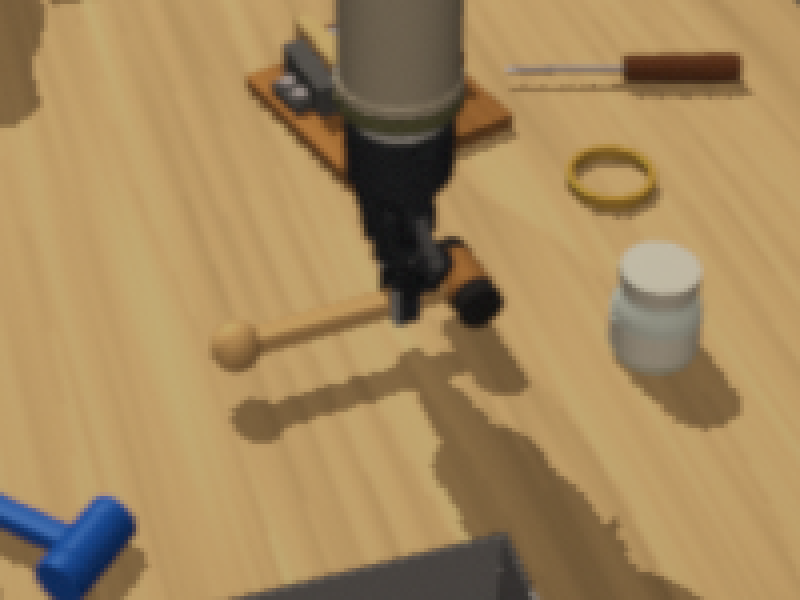

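Emit:
move_arm(increments=[{"dp":[0,0,0.3],"angular":[0,0,0],"jaw":1},{"dp":[0,0,0.3],"angular":[0,0,0],"jaw":1},{"dp":[0,0,0.15],"angular":[0,0,0],"jaw":1},{"dp":[0,0,0],"angular":[0,0,0],"jaw":1}])

```text
time: 16.38
position: [0.4946, -0.2695, 0.0091]
eef_rot: [-3.141, -0.004, 0.097]
contact_force: [0.2, -0.6, -2.4]
finger_gap: 0.0155
```

```bash
python3 -c "
from h import *
st();s=robot.read_state();print(s['position'])"
```

```text
t 16.38 hx -112.1 hy -271.9 z 9.1 rpy [-3.141 -0.004  0.097] Fy -0.7 [ 0.2 -0.6 -2.4] [0.06 0.02 0.01]
[ 0.49459544 -0.2695197   0.00908432]
```

Emit:
move_arm(increments=[{"dp":[0,0,0.1],"angular":[0,0,0],"jaw":1},{"dp":[0,0,0.03],"angular":[0,0,0],"jaw":1},{"dp":[0,0,0],"angular":[0,0,0],"jaw":1}])

```text
time: 16.63
position: [0.4953, -0.2689, 0.0062]
eef_rot: [3.142, -0.004, 0.099]
contact_force: [0.3, -0.4, -1.8]
finger_gap: 0.0152
```

Emit:
move_arm(increments=[{"dp":[0,0,0.05],"angular":[0,0,0],"jaw":1},{"dp":[0,0,0],"angular":[0,0,0],"jaw":1}])

```text
time: 16.8
position: [0.4957, -0.269, 0.0064]
eef_rot: [3.141, -0.004, 0.099]
contact_force: [-0.1, -0.1, -2.5]
finger_gap: 0.0152
```

Emit:
move_arm(increments=[{"dp":[0,0,0.1],"angular":[0,0,0],"jaw":1},{"dp":[0,0,0],"angular":[0,0,0],"jaw":1}])

```text
time: 16.97
position: [0.4966, -0.2692, 0.0066]
eef_rot: [3.139, -0.005, 0.1]
contact_force: [0.5, -0.3, -3.3]
finger_gap: 0.0154
```

Emit:
move_arm(increments=[{"dp":[-0.04,0,0.1],"angular":[0,0,0],"jaw":1},{"dp":[0,0,0.1],"angular":[0,0,0],"jaw":1}])

```text
time: 17.13
position: [0.497, -0.2695, 0.0058]
eef_rot: [3.137, -0.008, 0.1]
contact_force: [-20.7, 8.3, 43.1]
finger_gap: 0.0157
```

```bash
python3 -c "
from h import *
st()
cv2.imwrite('pics/s9.png',robot.camera('side')[210:310,200:340].repeat(5,0).repeat(5,1))"
```

```text
t 17.13 hx -109.9 hy -272.6 z 5.8 rpy [ 3.137 -0.008  0.1  ] Fy 13.6 [-20.7   8.3  43.1] [ 2.05  4.53 -0.03]
```

View pics/s9.png

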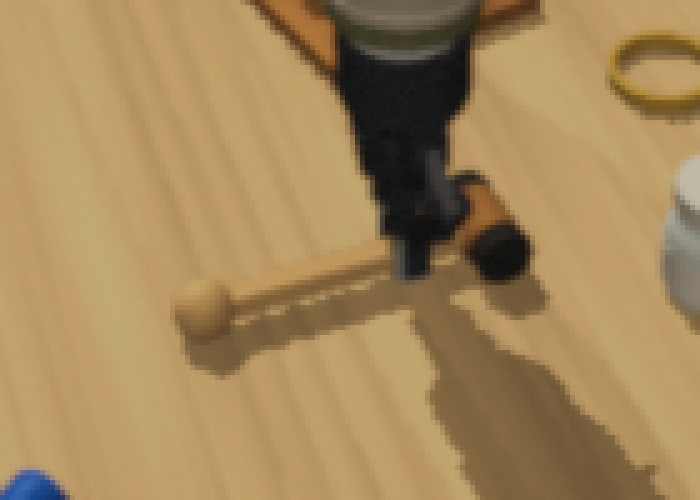

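Emit:
move_arm(increments=[{"dp":[0,0,-0.05],"angular":[0,0,0],"jaw":1},{"dp":[0,0,0],"angular":[0,0,0],"jaw":1}])

```text
time: 17.35
position: [0.4974, -0.2696, 0.0082]
eef_rot: [3.136, -0.009, 0.1]
contact_force: [-0.0, 0.5, -1.5]
finger_gap: 0.0155
```

Emit:
move_arm(increments=[{"dp":[0,0,0],"angular":[0,0,0],"jaw":0.7},{"dp":[0,0,0],"angular":[0,0,0],"jaw":0.4},{"dp":[0,0,0],"angular":[0,0,0],"jaw":0},{"dp":[0,0,0],"angular":[0,0,0],"jaw":0},{"dp":[0,0,0],"angular":[0,0,0],"jaw":0},{"dp":[0,0,0],"angular":[0,0,0],"jaw":0},{"dp":[0,0,0],"angular":[0,0,0],"jaw":0},{"dp":[0,0,0],"angular":[0,0,0],"jaw":0}], newtons=40)

```text
time: 18.02
position: [0.4979, -0.2694, 0.0064]
eef_rot: [3.137, -0.01, 0.1]
contact_force: [0.2, -0.8, -0.8]
finger_gap: 0.0857
```

Emit:
move_arm(increments=[{"dp":[0,0,-0.4],"angular":[0,0,0],"jaw":0},{"dp":[0,0,-0.6],"angular":[0,0,0],"jaw":0},{"dp":[0,0,-0.7],"angular":[0,0,0],"jaw":0},{"dp":[0,0,-0.8],"angular":[0,0,0],"jaw":0},{"dp":[0,0,-0.8],"angular":[0,0,0],"jaw":0},{"dp":[0,0,-0.8],"angular":[0,0,0],"jaw":0},{"dp":[0,0,-0.8],"angular":[0,0,0],"jaw":0},{"dp":[0,0,-0.6],"angular":[0,0,0],"jaw":0},{"dp":[0,0,0],"angular":[0,0,0],"jaw":0}])

```text
time: 18.77
position: [0.4956, -0.2681, 0.155]
eef_rot: [3.138, -0.009, 0.101]
contact_force: [0.2, 0.4, 0.2]
finger_gap: 0.0857
```

```bash
python3 -c "
from h import *
st()
b=robot.camera('top');cv2.imwrite('pics/t10f.png',b)
cv2.imwrite('pics/t10.png',cv2.resize(b,(800,600)))
cv2.imwrite('pics/s10.png',robot.camera('side')[100:330,170:430].repeat(3,0).repeat(3,1)[:600])
a=cv2.imread('pics/t0.png') if 0 else cv2.imread('pics/top0.png')
cv2.imwrite('pics/d.png',cv2.absdiff(a,b)*3)"
```

```text
t 18.77 hx -110.8 hy -270.8 z 155.0 rpy [ 3.138 -0.009  0.101] Fy 0.4 [0.2 0.4 0.2] [-0.05 -0.03 -0.01]
```

View pics/t10.png

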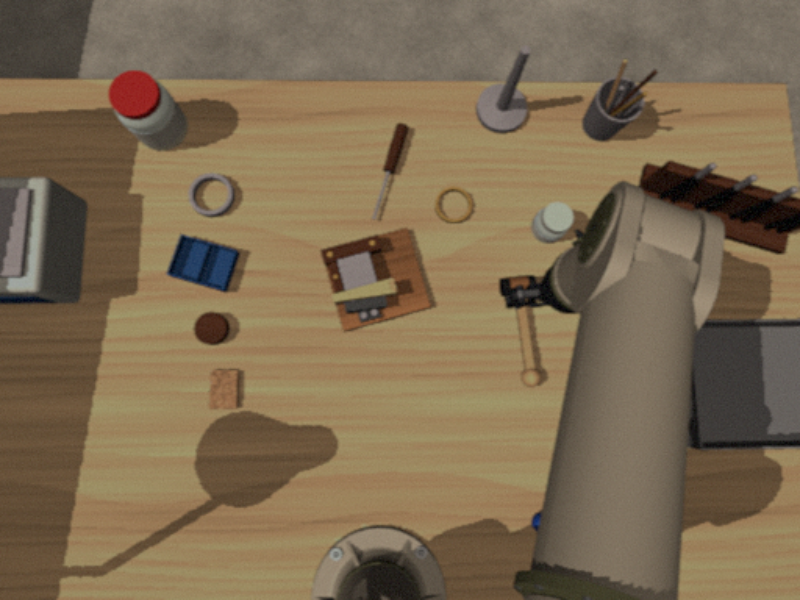

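View pics/s10.png

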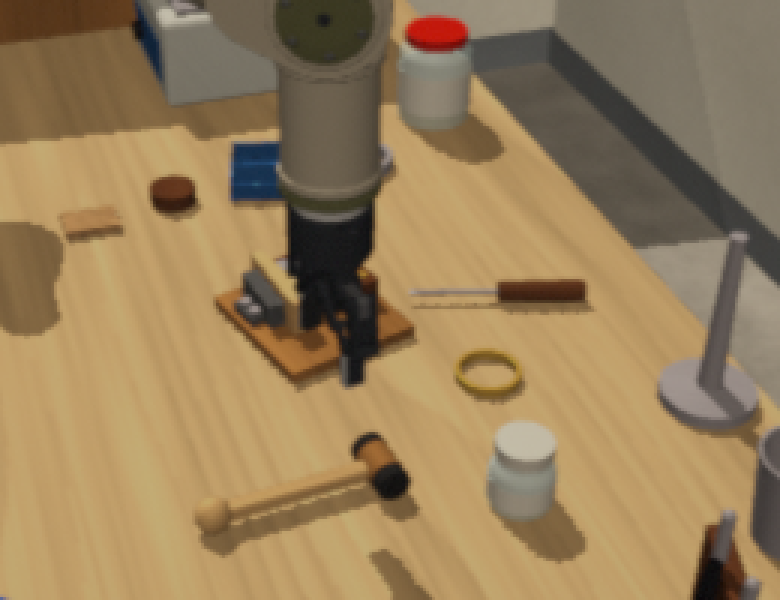

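View pics/d.png

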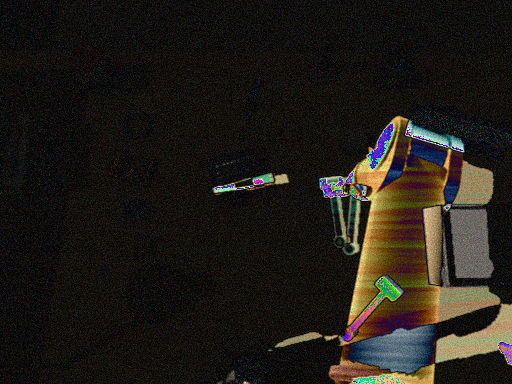

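The mallet lies flat and clear of the clamp. The difference image shows that only the wedge, the mallet and the arm have moved.

```bash
python3 -c "
from cell import robot
print(robot.hand_in())"
```

```text
the job is handed in; nothing more can be done
None
```

I tapped the wedge tight with the wooden mallet, laid the mallet flat on the bench clear of the clamp, and handed in at about 19 s. The hand-in gave no verdict.

- **Tapping:** I gave ten separate light taps, drawing back about 20–25 mm after each. The wedge advanced about 60 mm in all. The last taps read 15.9, 19.6 and 17.8 N. The tool's end positions differed by only about 1 mm, which the give of the rubber face explains, so the wedge had stopped advancing.
- **Last checks:** In the final pictures the wedge sits between the block and the keeper bar. The mallet lies flat about 0.15 m from the clamp, and the gripper is open above it, touching nothing. The before-and-after difference in the top view shows no bystander moved where they could be seen. The arm covered the blue look-alike in that view, but it never went near it.
- **One thing that went wrong:** While I was setting the mallet down, the wrist force briefly read about 43 N (vertical), about 49 N in all, because the held mallet was pressed into the bench. I released it at once. It came through the mallet or fingertips rather than the gripper's body, and it is well below the 120 N wrist limit.

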